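# Pin the coin box's lock bar shut

## Task

Lock the coin box: turn the steel lock bar on its bracket fully across the lid, so that its eyelet lies over the hole in the lid, then take the locking pin from its wooden block and put it down through the eyelet into the lid until its collar rests on the bar. Leave the pin standing there, and do not push the other things on the bench out of place.

Things in the scene. Friction and masses are not known exactly. Their poses are not given: they have to be found in the camera images.
- coin_box: dark lacquered coin box, clip-on lid already on, fixed to the bench: 136 x 166 mm, lid top 74 mm above the bench. Origin: centre of its underside; y along its long side, z up, x across the lid away from the steel bracket (at x = -85 mm, the robot's side). A hole 19 mm wide goes down through lid and box at x = -10, y = 0 mm, inside a 44 mm square steel plate 2 mm thick.
- lid_hole (a point): centre of the mouth of that hole, on the steel plate, 76 mm above the bench; the hole goes straight down 76 mm; axes as the coin box
- latch (a joint): angle of the lock bar: flat steel bar 30 mm wide, turning level on the bracket, underside 77 and top 85 mm above the bench, end 136 mm from the pivot. 0 = fully closed against its stop, across the lid along the box's +x, eyelet over the lid hole; grows anticlockwise from above as it opens; 1.57 = along the box's +y. Stays where it is left (0.5 N at the knob turns it).
- latch_hinge (a point): the bar's pivot axis, on the bar's top face; x points along the bar to its free end, z up
- eyelet (a point): centre of the bar's 17 mm through hole (eyelet), on the bar's top face, 75 mm from the pivot; axes as latch_hinge
- latch_knob (a point): on the axis of the upright round knob standing on the bar 118 mm from the pivot (43 mm beyond the eyelet): 18 mm diameter, 40 mm tall, top 125 mm above the bench. The point is 24 mm above the bar's top face (16 mm below the knob's top), a good height for the TCP.
- pin: locking pin, 101 mm long, about 90 g: steel shank 12 mm diameter, 55 mm long with a tapered end (6 mm wide, taper 8 mm long), a 30 mm collar 5 mm thick, a black round grip 22 mm diameter, 41 mm tall. Starts upright, shank down in the pin block. Origin: centre of the shank's lower end; z points up to the grip; collar underside at z = 55 mm, grip from 60 to 101 mm.
- pin_grip (a point): on the pin's axis 81 mm above its lower end, the middle of the black grip
- pin_block: plain wooden block, fixed to the bench, 70 x 70 mm, 60 mm tall, with a 17 mm upright hole right through its middle in which the pin is parked, collar on the block's top. Origin: centre of its underside.
- clip_holder: spring clip chip holder in stainless steel: two thin upright plates on a 60 x 50 mm foot, 50 mm tall. A bystander, loose; origin at the centre of its underside.
- planter: round beige ceramic planter with a small succulent, 120 mm across, 110 mm tall, leaves to about 160 mm. A bystander, loose; origin at the centre of its underside.
- remote: black plastic remote lying flat, 45 x 180 mm, 18 mm thick. A bystander, loose; origin at the centre of its underside.
- photo_block: upright acrylic photo block, 25 mm thick, 100 mm wide, 110 mm tall. A bystander, loose; origin at the centre of its underside.
- mug: white mug, 84 mm across, 90 mm tall. A bystander, loose; origin at the centre of its underside.
- coasters: stack of round cork coasters, 90 mm across, 24 mm tall. A bystander, loose; origin at the centre of its underside.
- candle_jar: amber glass candle jar with steel lid, 72 mm across, 75 mm tall. A bystander, loose; origin at the centre of its underside.
Mind the look-alikes: they are no part of the job. What is shaped like the pin but blue or white is not meant.

How it is judged:
On the way:
1. the lock bar is turned fully across the lid (within 0.07 rad of its stop) (value of joint latch below 0.07 rad), for 0.2 s.
At the end, for the whole second after the job is handed in: The lock bar is within 0.07 rad of its stop. The pin stands at rest, upright within 0.12 rad, through eyelet and lid hole: its lower end 50 mm or more below the bar's top (collar within 5 mm of the bar), within 8 mm of the eyelet's axis and 10 mm of the hole's axis from above (value of joint latch below 0.07 rad and z of pin in the frame of eyelet below -0.05 m and horizontal distance between pin and eyelet below 0.008 m and horizontal distance between pin and lid_hole below 0.01 m and angle between pin's own z axis and vertical below 0.12 rad and linear speed of pin below 0.02 m/s); the robot touches nothing.
It fails at once if one of the other loose things on the bench is pushed more than 30 mm from its place (distance of any of clip_holder, planter, remote, photo_block, mug, coasters, candle_jar from where it was at the start of the episode above 0.03 m).
It also fails if it takes over 67 s, if anything falls off the work surface, if the arm or the gripper's body presses on something with over 40 N, if the wrist force passes 120 N, or if a joint passes its speed limit or range.

## Robot

A 7-joint arm with a two-finger parallel gripper is mounted at the origin on the work surface. World frame = base frame: x ahead of the robot, y to its left, z up, the work surface at z = 0. Lengths are in m, angles in rad, forces in N, time in s.
With the tool pointing down it reaches from about 0.4 to 0.9 m from the base axis. Payload 5.6 kg.
Tool frame: the origin (TCP) lies between the finger pads, 19 mm behind the fingertips; this is the grasp point; z points along the fingers, y is the direction in which the jaws open and shut (so a half turn about z gives the same grasp; the last joint's range is limited). The gripper opens to 92 mm and grips with 3 to 60 N. Pads are 20 mm wide; open, the fingers measure 128 mm over their backs; the gripper's body (75 mm by 189 mm) begins 69 mm behind the grasp point.
Start: joints at [-1.247, 0.468, -0.012, 1.603, 0.006, 1.071, -0.056], TCP at [0.233, 0.607, 0.233] pointing down, gripper open.
Joint ranges: [-2.53, 2.53], [-0.31, 2.02], [-1.57, 1.55], [0.28, 2.44], [-1.29, 4.43], [0.15, 1.84], [-2.92, 2.92]. Speed limits (rad/s): [2.57, 2.57, 3.14, 3.14, 3.14, 3.14, 3.14].

## Interface

Orientations are given as a rotation vector (axis times angle).
In Python, from bench import observe, snapshot, get_calibration, finish_job, find_in gives the robot as it stands. The module is installed in compiled form; this text tells all that it offers.
- The arm moves only by the shell command python3 -m creep 'ROWS'. ROWS is text: rows parted by semicolons, each of 7 numbers parted by spaces: the shift along the tool's x, y, z in mm, then the turn, a rotation vector about the tool's x, y, z in rad, then the closure, from 0 (fully open) to 1 (shut). In form: x y z ax ay az hand; .... A call has 1 to 5 rows; each row is the pose to reach, as a shift and turn from the pose measured when the call began, along the tool's axes at that moment; what a row does not reach only later rows make up. A row lasts 1/8 s, in which the tool goes at most 62.5 mm and 10.7 degrees, less where a joint would pass 70% of its speed; a pose out of reach is approached as far as the arm can. A call with a gripper value outside its range is refused whole. The fingers move at their own pace and stop on an object; the grip force is fixed at half the most. Time passes only in rows, so rows that repeat a pose let the fingers close. It gives the time, the measured TCP pose, the force and the opening at its end, in the units of the state.
- observe(): the state, without advancing time (a new reading comes with each control period).
- snapshot(name): name is "scene" or "top" or "wrist"; returns (picture, depth): 420x560x3 uint8, red, green, blue; 420x560 float32, m along the optical axis (not along the pixel's ray), 0 where there is no reading.
- get_calibration(name): a dict with "fx", "fy", "cx", "cy" (pixels), "position" and "attitude" of the camera in the world. Camera axes: x right, y down, z forward; pixel columns grow to the right and rows downward; lengths in m; the calibration is good to about 2 mm. A picture is of the moment at which its call begins: read the wrist's pose just before it. get_calibration takes no time and is no camera call; for the wrist camera it gives the pose at the moment of the call.
- finish_job(): hands the job in, once; it reports no verdict.
Trained networks look in the newest picture that a camera, given by its name, has taken for a name from the list of things; names that differ only in an ending like _2 or _b are one class to them, and where a whole thing is asked for, a point or a joint stands for the part that bears it (a point fixed in the world has none). Each returns a list of dicts, best first, with "score" (0 to 1); they miss things now and then, are a little off and sometimes report something else, mostly with a low value. They report only what shows in the picture. A call takes as long as a camera call. They do not tell look-alikes from the thing itself.
- find_in(target, camera): "extent" ([left, top, right, bottom] in pixels, round what is visible of it).
The state is a dict: "t": time; "qpos": joint angles; "qvel": joint speeds; "joint_torque": joint torques, N m; "position": TCP position; "tcp_rot": TCP orientation; "wrist_force": force on the tool from outside, world axes, zero at the start; "wrist_torque": the same for the moment, N m; "finger_gap": opening from 0.0 (shut) to 1.0 (fully open).
Only numpy, scipy, OpenCV 4.12 (cv2) and the standard library are available. Lean on these libraries where they do the work, as an engineer would, in place of code of your own. Each camera call takes 0.05 s, during which the arm holds its last target. There are 200 camera calls.

## Working session

There is one attempt and no reset: what is moved stays moved. The work goes in short steps, Python scripts to look and compute and a shell command to move; the robot and the scene stay as the last step left them, time stands still between calls to the robot, and variables do not carry over. Pictures are saved under pics/ and viewed, about 8 in all and at most 12, crops included, and the job is handed in when it is done.

```bash
mkdir -p pics
cat > h.py <<'E'
import numpy as np, cv2
from scipy.spatial.transform import Rotation as R
from bench import observe, snapshot, get_calibration, find_in
def att(c):
    a=np.array(c["attitude"],float)
    return a if a.shape==(3,3) else (R.from_rotvec(a) if a.size==3 else R.from_quat(a)).as_matrix()
def cloud(d,c):
    v,u=np.mgrid[:d.shape[0],:d.shape[1]]
    p=np.stack([(u-c["cx"])/c["fx"]*d,(v-c["cy"])/c["fy"]*d,d],-1)
    return p@att(c).T+np.array(c["position"])
def proj(P,c):
    q=(np.array(P)-np.array(c["position"]))@att(c)
    return q[...,0]/q[...,2]*c["fx"]+c["cx"], q[...,1]/q[...,2]*c["fy"]+c["cy"]
def save(n,im): cv2.imwrite("pics/"+n+".png",im[...,::-1])
def totool(P,yaw=None):
    s=observe(); T=R.from_rotvec(s["tcp_rot"]); return T.inv().apply(np.array(P)-s["position"])*1000
E
python3 - <<'E'
from h import *
for n in("scene","top"):
    c=get_calibration(n); im,d=snapshot(n); np.savez("pics/%s0.npz"%n,im=im,d=d); save(n+"0",im)
    print(n,c)
    W=cloud(d,c)
    for t in("coin_box","latch","latch_knob","pin","pin_block"):
        for r in find_in(t,n)[:4]:
            e=r["extent"]; u,v=int((e[0]+e[2])/2),int((e[1]+e[3])/2)
            print(t,round(r["score"],2),np.round(e),np.round(W[v,u],3))
print(observe())
E
```

```text
scene {'fx': 408.385663475597, 'fy': 408.385663475597, 'cx': 275.70266105319854, 'cy': 206.9480868239742, 'position': array([1.23124318, 0.05876035, 0.85388937]), 'attitude': array([-1.77150671, -1.85224609,  0.6822074 ])}
coin_box 0.59 [258. 186. 343. 261.] [0.61  0.095 0.075]
latch 0.68 [288. 185. 345. 219.] [0.549 0.135 0.084]
latch_knob 0.86 [289. 185. 346. 217.] [0.544 0.137 0.083]
pin 0.61 [204. 210. 216. 226.] [ 0.619 -0.124  0.092]
pin 0.6 [163. 198. 179. 228.] [ 0.577 -0.231  0.059]
pin 0.57 [158. 216. 167. 245.] [ 0.649 -0.234  0.077]
pin_block 0.96 [194. 217. 231. 252.] [ 0.643 -0.117  0.061]
top {'fx': 495.95913375784517, 'fy': 495.95913375784517, 'cx': 281.0673529583416, 'cy': 215.70251807315526, 'position': array([0.43862509, 0.03820807, 1.24386124]), 'attitude': array([-2.13018566,  2.19593111, -0.14368633])}
coin_box 0.84 [205. 181. 296. 255.] [0.578 0.097 0.077]
latch 0.7 [202. 212. 267. 255.] [0.543 0.136 0.081]
latch 0.22 [334. 263. 366. 302.] [ 0.42  -0.141  0.02 ]
latch_knob 0.57 [208. 210. 270. 254.] [0.548 0.126 0.085]
latch_knob 0.42 [333. 262. 366. 302.] [ 0.
[... 245 characters left out ...]
 0.6, 'qpos': array([-1.24697211,  0.46746073, -0.01159262,  1.60269466,  0.00598911,
        1.07141221, -0.05631314]), 'qvel': array([ 1.89527655e-04, -3.13216257e-04,  9.73577511e-04,  1.02155638e-03,
        6.27012085e-04, -1.70588039e-03,  3.56439376e-05]), 'joint_torque': array([-1.32700741e-03, -5.20136333e+01, -1.31171581e-02, -2.43944496e+01,
       -5.66140283e-02,  1.15705721e-02,  3.18699426e-05]), 'position': array([0.23316863, 0.60674807, 0.23332007]), 'tcp_rot': array([5.73122191e-01, 3.08883076e+00, 8.59606959e-05]), 'wrist_force': array([-0.66593739, -0.17924497, -0.43088429]), 'wrist_torque': array([-0.00072062,  0.00677451, -0.04494423]), 'finger_gap': 0.9994657429622525}
```

View pics/scene0.png

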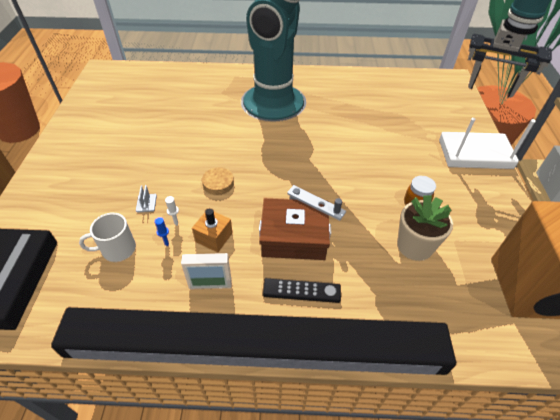

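View pics/top0.png

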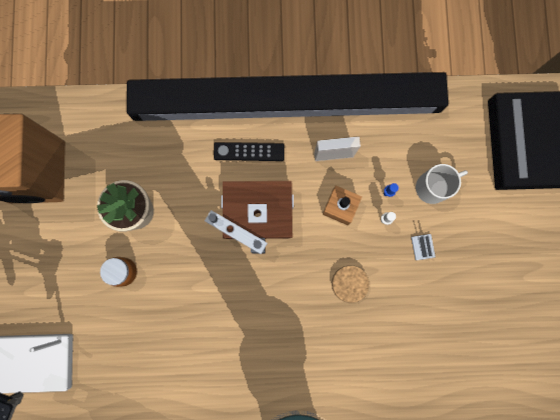

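The pin candidates in the top view are black at (344,203) in the wooden block, blue at (391,189) and white at (389,217). The black one in the wooden block fits. I'll confirm it in a crop and measure.

Run:
```python
from h import *
z=np.load("pics/top0.npz"); im,d=z["im"],z["d"]; c=get_calibration("top"); W=cloud(d,c)
a=cv2.resize(im[170:265,190:290],None,fx=5,fy=5,interpolation=cv2.INTER_CUBIC)
b=cv2.resize(im[175:235,310:370],None,fx=5,fy=5,interpolation=cv2.INTER_CUBIC)
o=np.zeros((475,800,3),np.uint8); o[:,:500]=a; o[:300,500:]=b; save("crop1",o)
def reg(n,m,up=None):
    p=W[m]; print(n,len(p),np.round(np.median(p,0),4),np.round((p.min(0)+p.max(0))/2,4),np.round(p.min(0),3),np.round(p.max(0),3))
v,u=np.mgrid[:420,:560]
box=lambda l,t,r,b:(u>=l)&(u<=r)&(v>=t)&(v<=b)
Z=W[...,2]; g=im.astype(int); mn=g.min(-1)
reg("knob top",box(200,205,225,228)&(Z>.115))
reg("pin top",box(325,185,365,222)&(Z>.105))
reg("blk",box(320,180,368,226)&(Z>.052)&(Z<.066))
m=box(216,176,297,243)&(Z>.068)&(Z<.08); reg("lid",m)
print("lid rect",cv2.minAreaRect(W[m][:,:2].astype(np.float32)))
m=box(244,200,271,224)&(mn>130); reg("plate",m); print(cv2.minAreaRect(W[m][:,:2].astype(np.float32)))
m=box(200,205,270,256)&(Z>.080)&(Z<.089); reg("bar",m); print(cv2.minAreaRect(W[m][:,:2].astype(np.float32)))
m=box(318,178,370,228)&(Z>.052)&(Z<.066); print("blk",cv2.minAreaRect(W[m][:,:2].astype(np.float32)))
# same from scene
z=np.load("pics/scene0.npz"); im,d=z["im"],z["d"]; c=get_calibration("scene"); W=cloud(d,c);Z=W[...,2]
print("scene")
reg("knob",box(330,190,350,220)&(Z>.095)); reg("pin",box(195,200,225,235)&(Z>.075))
m=box(255,195,335,245)&(Z>.068)&(Z<.08);print("lid rect",cv2.minAreaRect(W[m][:,:2].astype(np.float32)))
m=box(280,206,308,226)&(im.min(-1)>150); reg("plate",m)
m=box(280,180,350,222)&(Z>.080)&(Z<.089);print("bar",cv2.minAreaRect(W[m][:,:2].astype(np.float32)))
```

```text
knob top 52 [0.5773 0.1805 0.1249] [0.5124 0.1131 0.6801] [0.439 0.038 0.116] [0.586 0.188 1.244]
pin top 44 [ 0.608  -0.1256  0.1066] [ 0.5279 -0.0495  0.6744] [ 0.439 -0.137  0.105] [0.617 0.038 1.244]
blk 747 [ 0.6059 -0.1256  0.0601] [ 0.609  -0.1283  0.0592] [ 0.563 -0.174  0.052] [ 0.654 -0.083  0.066]
lid 3605 [0.6059 0.072  0.0741] [0.5953 0.0822 0.074 ] [ 0.52  -0.007  0.068] [0.67  0.171 0.08 ]
lid rect ((0.5949786305427551, 0.08210640400648117), (0.17460833489894867, 0.1477557271718979), 87.7929458618164)
plate 315 [0.5903 0.0809 0.0758] [0.5904 0.0805 0.0406] [ 0.568  0.059 -0.003] [0.613 0.102 0.084]
((0.5900264382362366, 0.08062322437763214), (0.04309710115194321, 0.04422459378838539), 88.48393249511719)
bar 704 [0.5428 0.1236 0.0848] [0.5512 0.1308 0.0845] [0.494 0.059 0.08 ] [0.608 0.203 0.089]
((0.5771991610527039, 0.112127386033535), (0.15425944328308105, 0.10144563764333725), 58.00374221801758)
blk ((0.6087864637374878, -0.12749804556369781), (0.06999880075454712, 0.07044287770986557), 64.71875)
scene
knob 93 [0.5819 0.1824 0.1199] [0.9002 0.1251 0.4745] [0.569 0.059 0.095] [1.231 0.191 0.854]
pin 122 [ 0.6141 -0.1235  0.1011] [ 0.9148 -0.0377  0.4645] [ 0.598 -0.134  0.075] [1.231 0.059 0.854]
lid rect ((0.5952205657958984, 0.08767267316579819), (0.1808127462863922, 0.1501346230506897), 86.9863052368164)
plate 250 [0.5902 0.0825 0.0761] [0.898 0.082 0.454] [0.565 0.059 0.054] [1.231 0.105 0.854]
bar ((0.5454974174499512, 0.13302376866340637), (0.15406398475170135, 0.03388810530304909), 57.9839973449707)
```

View pics/crop1.png

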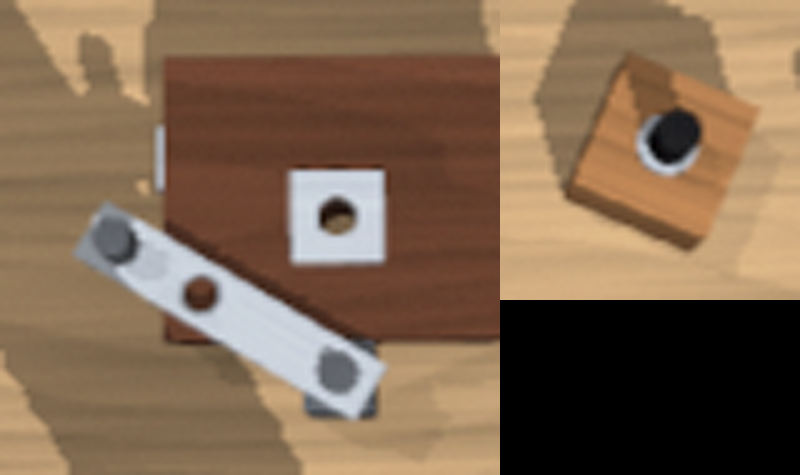

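The crop shows the black-gripped pin with its steel collar in the wooden block, at about (344,203) in the full picture. The plate hole is at (257,213), the pivot at (258,244), the eyelet at (230,229) and the knob at (212,217). The bar is about 1.04 rad open.

Next I move above the knob with the jaws tangential.

```bash
cat >> h.py <<'E'
def go(P,jaw):
    "shift (mm) and rotvec in tool axes to a tool-down pose with jaw direction (deg, world)"
    s=observe(); T=R.from_rotvec(s["tcp_rot"]); j=np.radians(jaw)
    y=np.array([np.cos(j),np.sin(j),0]); z=np.array([0,0,-1.]); G=R.from_matrix(np.c_[np.cross(y,z),y,z])
    print("t %.2f"%s["t"],"pos",np.round(s["position"],4),"F",np.round(s["wrist_force"],1),"gap",round(s["finger_gap"],3))
    print("shift",np.round(T.inv().apply(np.array(P)-s["position"])*1000,1),"turn",np.round((T.inv()*G).as_rotvec(),3))
E
python3 -m creep '-475 -272 0 0 0 1.76 0.3;-475 -272 0 0 0 1.76 0.3;-475 -272 0 0 0 1.76 0.3;-475 -272 0 0 0 1.76 0.3;-475 -272 0 0 0 1.76 0.3'
python3 -c "
from h import *
go([.579,.182,.233],-32)"
```

```text
t: 1.23
position: [0.4317, 0.363, 0.2337]
tcp_rot: [-1.914, -2.491, -0.002]
wrist_force: [1.8, 1.0, -0.6]
finger_gap: 0.701
t 1.23 pos [0.4317 0.363  0.2337] F [ 1.8  1.  -0.6] gap 0.701
shift [-212.8   95.7    0.6] turn [ 0.    -0.001  0.819]
```

```bash
python3 -m creep '-213 96 0 0 0 0.82 0.3;-213 96 0 0 0 0.82 0.3;-213 96 0 0 0 0.82 0.3;-213 96 0 0 0 0.82 0.3;-213 96 0 0 0 0.82 0.3'
python3 - <<'E'
from h import *
go([.579,.182,.111],-32)
c=get_calibration("wrist"); im,d=snapshot("wrist"); save("w1",im); W=cloud(d,c); np.savez("pics/w1.npz",im=im,W=W)
Z=W[...,2]
for lo,hi in((.12,.13),(.082,.087),(.0745,.0775)):
    m=(Z>lo)&(Z<hi)&(d>0); p=W[m]; print(lo,len(p), np.round(p.mean(0),4) if len(p) else '', cv2.minAreaRect(p[:,:2].astype(np.float32)) if len(p)>9 else '')
E
```

```text
t: 1.85
position: [0.5818, 0.1769, 0.234]
tcp_rot: [2.755, 1.505, 0.003]
wrist_force: [-1.7, -0.1, -0.3]
finger_gap: 0.696
t 1.85 pos [0.5818 0.1769 0.234 ] F [-1.7 -0.1 -0.3] gap 0.696
shift [  2.7  -5.5 123. ] turn [ 0.003 -0.    -0.012]
0.12 311 [0.5791 0.2    0.1249] ((0.5874595046043396, 0.2717479169368744), (0.1968875676393509, 0.01703532598912716), 83.55611419677734)
0.082 2740 [0.5528 0.134  0.0847] ((0.5939993262290955, 0.11880802363157272), (0.21919681131839752, 0.43743425607681274), 14.026212692260742)
0.0745 4115 [0.5348 0.2564 0.0752] ((0.5801011919975281, 0.18491004407405853), (0.20721180737018585, 0.575429379940033), 14.740635871887207)
```

View pics/w1.png

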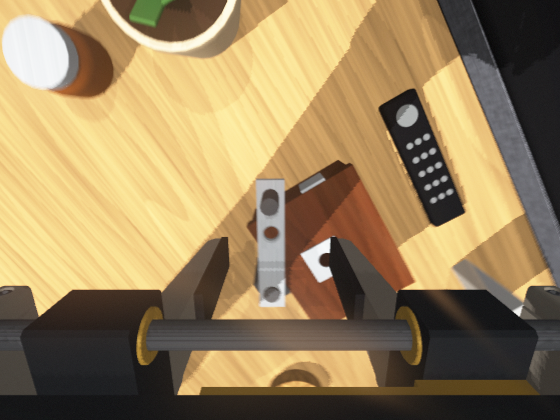

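The wrist view shows the bar upright in the picture, with the knob at (270,200), the eyelet at (271,233), the pivot at (271,294) and the plate hole at about (325,260). Next I refine the positions by depth near those pixels.

Run:
```python
from h import *
z=np.load("pics/w1.npz"); W=z["W"]; im=z["im"].astype(int); Z=W[...,2]
v,u=np.mgrid[:420,:560]; box=lambda l,t,r,b:(u>=l)&(u<=r)&(v>=t)&(v<=b)
def rect(n,m):
    p=W[m]; print(n,len(p),np.round(np.median(p,0),4),np.round((p.min(0)+p.max(0))/2,4),cv2.minAreaRect(p[:,:2].astype(np.float32)))
rect("knobtop",box(255,175,290,220)&(Z>.121)&(Z<.13))
rect("bar",box(250,175,292,312)&(Z>.082)&(Z<.088))
rect("plate",box(296,232,332,285)&(Z>.073)&(Z<.079)&(im.min(-1)>130))
for n,b in(("piv",(262,285,281,303)),("eye",(262,224,281,242)),("hole",(316,250,330,270))):
    m=box(*b)&(im.sum(-1)<330); print(n,m.sum(),u[m].mean() if m.any() else 0,v[m].mean() if m.any() else 0)
    s=box(*b)&(Z>.07); print(np.round(W[s].mean(0),4))
go([.579,.1815,.111],-32)
```

```text
knobtop 277 [0.5775 0.1829 0.1245] [0.5773 0.1827 0.1239] ((0.5772181749343872, 0.1826956421136856), (0.017220882698893547, 0.017282087355852127), 73.52407836914062)
bar 2674 [0.5444 0.1304 0.0847] [0.5456 0.1332 0.085 ] ((0.5455317497253418, 0.13206486403942108), (0.15519407391548157, 0.0300300233066082), 57.98279571533203)
plate 679 [0.5779 0.0904 0.0756] [0.5852 0.0817 0.0757] ((0.5846456289291382, 0.08132418245077133), (0.04541698843240738, 0.03895563259720802), 87.53265380859375)
piv 84 269.5238095238095 291.0
[0.514  0.0839 0.0867]
eye 141 270.70212765957444 232.5744680851064
[0.5549 0.1465 0.0825]
hole 140 325.62857142857143 259.45
[0.5874 0.0969 0.1018]
t 1.90 pos [0.5805 0.1794 0.2337] F [-0.3  0.9  0.2] gap 0.703
shift [  0.9  -2.5 122.7] turn [ 0.001 -0.001 -0.01 ]
```

```bash
python3 -m creep '4 -3 60 0 0 -0.01 0.3;4 -3 115 0 0 -0.01 0.3;4 -3 123 0 0 -0.01 0.3;4 -3 123 0 0 -0.01 0.74;4 -3 123 0 0 -0.01 0.74'
python3 - <<'E'
from h import *
go([.577,.1826,.111],-32)
p=np.array([.5145,.0825])
for a in(46,34,22,10,-2.2,-4.5):
    r=np.radians(a); print(a); go([p[0]+.118*np.cos(r),p[1]+.118*np.sin(r),.111],a-90)
E
```

```text
t: 2.52
position: [0.5819, 0.1849, 0.1132]
tcp_rot: [2.747, 1.523, 0.008]
wrist_force: [0.4, -0.2, -0.3]
finger_gap: 0.507
t 2.52 pos [0.5819 0.1849 0.1132] F [ 0.4 -0.2 -0.3] gap 0.507
shift [-4.6 -3.   2.2] turn [ 0.003 -0.004  0.   ]
46
t 2.52 pos [0.5819 0.1849 0.1132] F [ 0.4 -0.2 -0.3] gap 0.507
shift [-7.2 21.6  2.3] turn [ 0.003 -0.005  0.21 ]
34
t 2.52 pos [0.5819 0.1849 0.1132] F [ 0.4 -0.2 -0.3] gap 0.507
shift [-14.8  45.1   2.3] turn [ 0.003 -0.005  0.419]
22
t 2.52 pos [0.5819 0.1849 0.1132] F [ 0.4 -0.2 -0.3] gap 0.507
shift [-27.1  66.4   2.3] turn [ 0.002 -0.005  0.628]
10
t 2.52 pos [0.5819 0.1849 0.1132] F [ 0.4 -0.2 -0.3] gap 0.507
shift [-43.7  84.8   2.3] turn [ 0.001 -0.005  0.838]
-2.2
t 2.52 pos [0.5819 0.1849 0.1132] F [ 0.4 -0.2 -0.3] gap 0.507
shift [-64.   99.5   2.3] turn [ 1.000e-03 -6.000e-03  1.051e+00]
-4.5
t 2.52 pos [0.5819 0.1849 0.1132] F [ 0.4 -0.2 -0.3] gap 0.507
shift [-68.1 101.7   2.3] turn [ 1.000e-03 -6.000e-03  1.091e+00]
```

```bash
python3 -m creep '-4.6 -3 2 0 0 0 0.74;-4.6 -3 2 0 0 0 0.74;-4.6 -3 2 0 0 0 0.74;-6 10 2 0 0 0.1 0.74;-7 21.6 2 0 0 0.21 0.74'
python3 - <<'E'
from h import *
p=np.array([.5145,.0825])
for a in(40,34,28,22,16,10,4):
    r=np.radians(a); print(a); go([p[0]+.118*np.cos(r),p[1]+.118*np.sin(r),.111],a-90)
E
```

```text
t: 3.15
position: [0.5966, 0.1676, 0.1113]
tcp_rot: [-2.894, -1.222, -0.008]
wrist_force: [-0.4, 0.0, -0.6]
finger_gap: 0.263
40
t 3.15 pos [0.5966 0.1676 0.1113] F [-0.4  0.  -0.6] gap 0.263
shift [-0.9 12.4  0.3] turn [ 0.002 -0.005  0.101]
34
t 3.15 pos [0.5966 0.1676 0.1113] F [-0.4  0.  -0.6] gap 0.263
shift [-2.8 24.6  0.4] turn [ 0.001 -0.005  0.206]
28
t 3.15 pos [0.5966 0.1676 0.1113] F [-0.4  0.  -0.6] gap 0.263
shift [-5.9 36.6  0.4] turn [ 0.001 -0.005  0.311]
22
t 3.15 pos [0.5966 0.1676 0.1113] F [-0.4  0.  -0.6] gap 0.263
shift [-10.3  48.1   0.4] turn [ 0.001 -0.005  0.415]
16
t 3.15 pos [0.5966 0.1676 0.1113] F [-0.4  0.  -0.6] gap 0.263
shift [-15.9  59.1   0.4] turn [ 0.001 -0.005  0.52 ]
10
t 3.15 pos [0.5966 0.1676 0.1113] F [-0.4  0.  -0.6] gap 0.263
shift [-22.6  69.5   0.4] turn [ 0.    -0.005  0.625]
4
t 3.15 pos [0.5966 0.1676 0.1113] F [-0.4  0.  -0.6] gap 0.263
shift [-30.3  79.1   0.3] turn [ 0.    -0.005  0.73 ]
```

```bash
python3 -m creep '-1 12 0 0 0 0.1 0.74;-3 24.5 0 0 0 0.2 0.74;-6 36.5 0 0 0 0.31 0.74;-10 48 0 0 0 0.41 0.74;-16 59 0 0 0 0.52 0.74'
python3 - <<'E'
from h import *
p=np.array([.5145,.0825])
for a in(10,4,-2.2,-4.5,-6):
    r=np.radians(a); print(a); go([p[0]+.118*np.cos(r),p[1]+.118*np.sin(r),.111],max(a,-2)-90)
E
```

```text
t: 3.78
position: [0.628, 0.1152, 0.1113]
tcp_rot: [-3.11, -0.432, -0.008]
wrist_force: [0.4, 0.6, -0.3]
finger_gap: 0.26
10
t 3.77 pos [0.628  0.1152 0.1113] F [ 0.4  0.6 -0.3] gap 0.26
shift [-0.7 12.5  0.3] turn [-0.002 -0.005  0.102]
4
t 3.77 pos [0.628  0.1152 0.1113] F [ 0.4  0.6 -0.3] gap 0.26
shift [-2.6 24.7  0.3] turn [-0.002 -0.005  0.206]
-2.2
t 3.77 pos [0.628  0.1152 0.1113] F [ 0.4  0.6 -0.3] gap 0.26
shift [-5.9 37.1  0.3] turn [-0.002 -0.005  0.311]
-4.5
t 3.77 pos [0.628  0.1152 0.1113] F [ 0.4  0.6 -0.3] gap 0.26
shift [-7.5 41.5  0.3] turn [-0.002 -0.005  0.311]
-6
t 3.77 pos [0.628  0.1152 0.1113] F [ 0.4  0.6 -0.3] gap 0.26
shift [-8.6 44.4  0.2] turn [-0.002 -0.005  0.311]
```

```bash
python3 -m creep '-1 12.5 0 0 0 0.1 0.74;-3 25 0 0 0 0.2 0.74;-6 37 0 0 0 0.31 0.74;-7 40 0 0 0 0.31 0.74;-7 43 0 0 0 0.31 0.74'
python3 -c "
from h import *
go([.632,.077,.111],-92)"
```

```text
t: 4.4
position: [0.6325, 0.0776, 0.1111]
tcp_rot: [-3.132, 0.047, -0.004]
wrist_force: [-1.4, 12.9, 2.6]
finger_gap: 0.254
t 4.40 pos [0.6325 0.0776 0.1111] F [-1.4 12.9  2.6] gap 0.254
shift [-0.5  0.6  0.1] turn [-0.01  -0.003  0.005]
```

The bar is on its stop (13 N push). Now I open, rise, and look.

```bash
python3 -m creep '0 -3 0 0 0 0 0.6;0 -3 0 0 0 0 0.4;0 -3 -40 0 0 0 0.4;0 -3 -90 0 0 0 0.4;0 -3 -110 0 0 0 0.4'
python3 -m creep '60 0 -5 0 0 0 0.3;60 0 -5 0 0 0 0.3;60 0 -5 0 0 0 0.3'
python3 - <<'E'
from h import *
im,d=snapshot("top"); c=get_calibration("top"); c2=get_calibration("wrist"); im2,d2=snapshot("wrist")
np.savez("pics/s2.npz",im=im,W=cloud(d,c),im2=im2,W2=cloud(d2,c2))
o=np.zeros((420,800,3),np.uint8); o[:,:560]=im2
k=cv2.resize(im[185:255,215:275],(240,280),interpolation=cv2.INTER_CUBIC); o[:280,560:]=k; save("s2",o)
go([.609,-.126,.233],-92)
print(proj([[.5895,.0796,.085],[.6324,.078,.125]],c2))
E
```

```text
t: 5.03
position: [0.6336, 0.0784, 0.224]
tcp_rot: [-3.131, 0.049, -0.011]
wrist_force: [-0.2, 0.5, -0.3]
finger_gap: 0.603
t: 5.4
position: [0.6927, 0.0758, 0.228]
tcp_rot: [-3.132, 0.05, -0.007]
wrist_force: [-0.8, -0.5, -0.0]
finger_gap: 0.7
t 5.50 pos [0.6924 0.0763 0.2287] F [-0.6  0.3 -0.3] gap 0.702
shift [-76.9 204.8  -6.8] turn [-0.01  -0.005  0.003]
(array([279.24516242, 279.0922918 ]), array([288.62407721, 272.249865  ]))
```

View pics/s2.png

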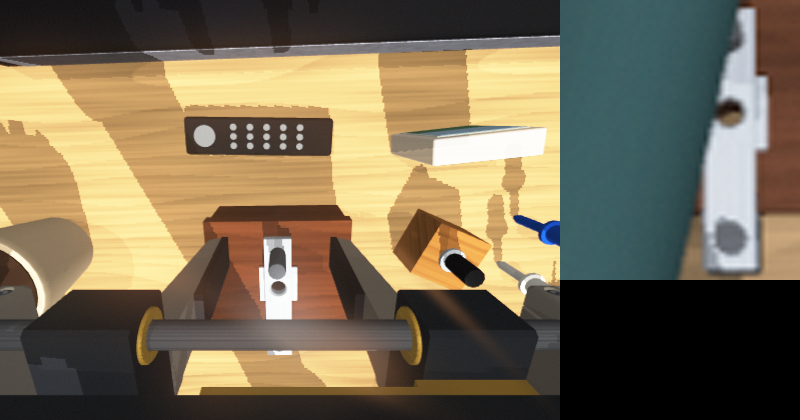

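The bar now lies across the lid. The wrist view has the eyelet at (279,288), and the top-view inset shows the hole through it. The pin is at (465,268). Now I measure the eyelet and pin.

Run:
```python
from h import *
z=np.load("pics/s2.npz"); W=z["W2"]; im=z["im2"].astype(int); Z=W[...,2]
v,u=np.mgrid[:420,:560]; box=lambda l,t,r,b:(u>=l)&(u<=r)&(v>=t)&(v<=b)
def rect(n,m,W=W):
    p=W[m]; print(n,len(p),np.round(np.median(p,0),4),np.round((p.min(0)+p.max(0))/2,4),cv2.minAreaRect(p[:,:2].astype(np.float32)))
rect("knobtop",box(260,235,300,285)&(Z>.121)&(Z<.13))
rect("bar",box(255,230,300,318)&(Z>.082)&(Z<.088))
rect("pintop",box(430,240,490,290)&(Z>.1035)&(Z<.112))
rect("blktop",box(385,200,492,290)&(Z>.056)&(Z<.0625))
m=box(268,280,292,298)&(im.sum(-1)<300); print("eye px",m.sum(),u[m].mean(),v[m].mean())
Wt=z["W"]; Zt=Wt[...,2]; it=z["im"].astype(int)
rect("top pin",box(325,185,365,222)&(Zt>.1035)&(Zt<.112),Wt)
m=box(250,200,264,220)&(it.sum(-1)<330)&(Zt<.09)&(Zt>-.1); print("top eye px",m.sum(),u[m].mean(),v[m].mean())
c=get_calibration("top"); print(proj([[.5895,.0796,.085],[.609,-.126,.106]],c))
```

```text
knobtop 250 [0.6341 0.0807 0.1245] [0.6331 0.0805 0.1237] ((0.6333483457565308, 0.08052269369363785), (0.016897426918148994, 0.017066484317183495), 37.633811950683594)
bar 1481 [0.5928 0.0812 0.0845] [0.5999 0.0813 0.085 ] ((0.5999822616577148, 0.08151355385780334), (0.0295441672205925, 0.10324481129646301), 88.94447326660156)
pintop 305 [ 0.6092 -0.1248  0.1054] [ 0.609  -0.1256  0.1055] ((0.608639121055603, -0.12543250620365143), (0.02110336348414421, 0.020682580769062042), 45.24285125732422)
blktop 2481 [ 0.6167 -0.1184  0.0595] [ 0.6106 -0.1257  0.0592] ((0.608663022518158, -0.12559503316879272), (0.07269306480884552, 0.07017901539802551), 64.68075561523438)
eye px 84 278.0 285.5952380952381
top pin 54 [ 0.6098 -0.1276  0.1065] [ 0.6081 -0.128   0.1069] ((0.6081080436706543, -0.12788991630077362), (0.019022423774003983, 0.018843654543161392), 89.06787109375)
top eye px 34 257.8235294117647 211.26470588235293
(array([257.24420487, 345.19688677]), array([212.67208955, 200.57715   ]))
```

```bash
python3 -m creep '-77 204.5 0 -0.01 -0.005 0 0.3;-77 204.5 0 -0.01 -0.005 0 0.3;-77 204.5 0 -0.01 -0.005 0 0.3;-77 204.5 0 -0.01 -0.005 0 0.3;-77 204.5 0 -0.01 -0.005 0 0.3'
python3 -c "
from h import *
go([.6087,-.1256,.088],-92)"
```

```text
t: 6.12
position: [0.6071, -0.1285, 0.2268]
tcp_rot: [-3.141, 0.059, -0.0]
wrist_force: [0.7, 0.4, 0.2]
finger_gap: 0.702
t 6.12 pos [ 0.6071 -0.1285  0.2268] F [0.7 0.4 0.2] gap 0.702
shift [  1.5  -2.9 138.8] turn [-0.    -0.    -0.002]
```

```bash
python3 -m creep '1.5 -2.9 60 0 0 0 0.3;1.5 -2.9 115 0 0 0 0.3;1.5 -2.9 139 0 0 0 0.3;1.5 -2.9 139 0 0 0 0.3;1.5 -2.9 139 0 0 0 0.3'
python3 -c "
from h import *
go([.6087,-.1256,.088],-92)"
```

```text
t: 6.75
position: [0.6098, -0.1248, 0.0889]
tcp_rot: [-3.141, 0.057, -0.003]
wrist_force: [0.9, -0.1, 0.1]
finger_gap: 0.708
t 6.75 pos [ 0.6098 -0.1248  0.0889] F [ 0.9 -0.1  0.1] gap 0.708
shift [-1.1  0.9  0.9] turn [-0.    -0.002 -0.001]
```

Close in place, then lift gently.

```bash
python3 -m creep '-1 1 1 0 0 0 0.6;-1 1 1 0 0 0 1;-1 1 1 0 0 0 1;-1 1 1 0 0 0 1;-1 1 1 0 0 0 1'
python3 -m creep '0 0 0 0 0 0 1;0 0 0 0 0 0 1'
python3 -m creep '0 0 -20 0 0 0 1;0 0 -50 0 0 0 1;0 0 -90 0 0 0 1;0 0 -105 0 0 0 1;0 0 -105 0 0 0 1'
python3 -c "
from h import *
go([.5903,.0813,.19],-92)"
```

```text
t: 7.38
position: [0.6088, -0.1258, 0.088]
tcp_rot: [-3.141, 0.057, -0.003]
wrist_force: [-0.5, 0.3, 1.5]
finger_gap: 0.236
t: 7.62
position: [0.6087, -0.1258, 0.088]
tcp_rot: [-3.14, 0.057, -0.003]
wrist_force: [0.1, -0.6, 0.0]
finger_gap: 0.232
t: 8.25
position: [0.609, -0.1258, 0.1941]
tcp_rot: [-3.14, 0.056, -0.006]
wrist_force: [0.4, 0.4, -1.3]
finger_gap: 0.229
t 8.25 pos [ 0.609  -0.1258  0.1941] F [ 0.4  0.4 -1.3] gap 0.229
shift [ -26.1 -206.3    4.2] turn [-0.001 -0.004 -0.001]
```

```bash
python3 -m creep '-26 -60 -5 0 0 0 1;-26 -115 -5 0 0 0 1;-26 -165 -5 0 0 0 1;-26 -195 -5 0 0 0 1;-26 -206 -5 0 0 0 1'
python3 -m creep '0 0 0 0 0 0 1;0 0 0 0 0 0 1;0 0 0 0 0 0 1'
python3 - <<'E'
from h import *
go([.5903,.0813,.150],-92)
c=get_calibration("wrist"); im,d=snapshot("wrist"); im2,d2=snapshot("scene"); np.savez("pics/s3.npz",im=im,d=d,im2=im2,d2=d2)
o=np.zeros((420,800,3),np.uint8); o[:,:400]=im[:,80:480]
o[:,400:]=cv2.resize(im2[145:250,245:345],(400,420),interpolation=cv2.INTER_CUBIC); save("s3",o)
E
```

```text
t: 8.88
position: [0.5894, 0.0834, 0.1975]
tcp_rot: [-3.141, 0.051, -0.002]
wrist_force: [-0.5, -0.9, -0.5]
finger_gap: 0.233
t: 9.25
position: [0.5894, 0.0816, 0.1975]
tcp_rot: [3.141, -0.055, 0.002]
wrist_force: [-1.1, 0.0, -0.6]
finger_gap: 0.237
t 9.25 pos [0.5894 0.0816 0.1975] F [-1.1  0.  -0.6] gap 0.237
shift [ 0.9  0.3 47.5] turn [ 0.    -0.001  0.   ]
```

View pics/s3.png

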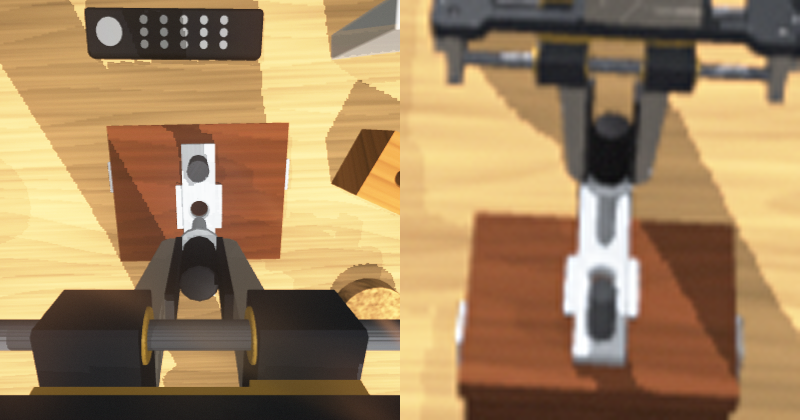

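The pin hangs upright in the jaws above the eyelet, which is at (200,209) in the left half. I lower in stages and watch the force.

```bash
python3 -m creep '1 -0.3 20 0 0 0 1;1 -0.3 28 0 0 0 1;1 -0.3 34 0 0 0 1;1 -0.3 40 0 0 0 1;1 -0.3 45 0 0 0 1'
python3 -c "
from h import *
go([.5903,.0813,.114],-92)"
```

```text
t: 9.98
position: [0.5906, 0.0825, 0.1523]
tcp_rot: [-3.141, 0.054, -0.003]
wrist_force: [0.2, 0.1, -1.2]
finger_gap: 0.237
t 9.97 pos [0.5906 0.0825 0.1523] F [ 0.2  0.1 -1.2] gap 0.237
shift [-0.3  1.2 38.3] turn [-0.    -0.002  0.001]
```

```bash
python3 -m creep '-0.3 1 10 0 0 0 1;-0.3 1 20 0 0 0 1;-0.3 1 28 0 0 0 1;-0.3 1 34 0 0 0 1;-0.3 1 36 0 0 0 1'
python3 -c "
from h import *
go([.5903,.0813,.113],-92)"
```

```text
t: 10.6
position: [0.5902, 0.0814, 0.1158]
tcp_rot: [-3.141, 0.054, -0.002]
wrist_force: [0.1, -0.6, -1.7]
finger_gap: 0.235
t 10.60 pos [0.5902 0.0814 0.1158] F [ 0.1 -0.6 -1.7] gap 0.235
shift [0.1 0.1 2.8] turn [-0.    -0.001  0.001]
```

```bash
python3 -m creep '0 0 1.5 0 0 0 1;0 0 2.5 0 0 0 1;0 0 3 0 0 0 1;0 0 3 0 0 0 1'
python3 -m creep '0 0 0 0 0 0 0.8;0 0 0 0 0 0 0.6;0 0 0 0 0 0 0.5;0 0 0 0 0 0 0.5;0 0 0 0 0 0 0.5'
python3 -m creep '0 0 -20 0 0 0 0.5;0 0 -50 0 0 0 0.5;0 0 -100 0 0 0 0.5;0 0 -120 0 0 0 0.5;0 0 -120 0 0 0 0.5'
python3 -m creep '120 0 0 0 0 0 0.5;120 0 0 0 0 0 0.5;120 0 0 0 0 0 0.5;120 0 0 0 0 0 0.5'
python3 - <<'E'
from h import *
c=get_calibration("wrist"); im,d=snapshot("wrist"); im2,d2=snapshot("scene"); c2=get_calibration("scene")
o=np.zeros((420,800,3),np.uint8); o[:,:400]=im[:,80:480]
o[:,400:]=cv2.resize(im2[145:250,245:345],(400,420),interpolation=cv2.INTER_CUBIC); save("s4",o)
W=cloud(d,c);Z=W[...,2]
near=np.hypot(W[...,0]-.59,W[...,1]-.081)<.025
p=W[near&(Z>.115)]; print(len(p),np.round(p.max(0),4)); t=p[p[:,2]>np.percentile(p[:,2],95)-.004]; print(cv2.minAreaRect(t[:,:2].astype(np.float32)),np.median(t[:,2]))
b=W[(abs(W[...,1]-.081)<.03)&(W[...,0]>.5)&(W[...,0]<.67)&(abs(Z-.085)<.003)]
print(cv2.minAreaRect(b[:,:2].astype(np.float32)))
print(observe()["t"],observe()["wrist_force"])
E
```

```text
t: 11.1
position: [0.5903, 0.0815, 0.113]
tcp_rot: [-3.141, 0.054, -0.002]
wrist_force: [0.3, 0.5, -1.3]
finger_gap: 0.23
t: 11.72
position: [0.5903, 0.0815, 0.113]
tcp_rot: [-3.141, 0.054, -0.002]
wrist_force: [-0.7, 0.8, 0.8]
finger_gap: 0.501
t: 12.35
position: [0.5908, 0.0817, 0.2347]
tcp_rot: [-3.139, 0.053, -0.007]
wrist_force: [-0.3, -1.0, -0.3]
finger_gap: 0.498
t: 12.85
position: [0.7095, 0.077, 0.233]
tcp_rot: [-3.14, 0.055, -0.001]
wrist_force: [-0.9, 0.5, -0.6]
finger_gap: 0.497
218 [0.6021 0.0922 0.1316]
((0.5986462235450745, 0.08124400675296783), (0.018602140247821808, 0.006508240010589361), 88.55397033691406) 0.12974974893016095
((0.5757051110267639, 0.08182007819414139), (0.029907744377851486, 0.15146121382713318), 89.27847290039062)
12.95 [-0.24634859  0.56723681 -0.49862212]
```

View pics/s4.png

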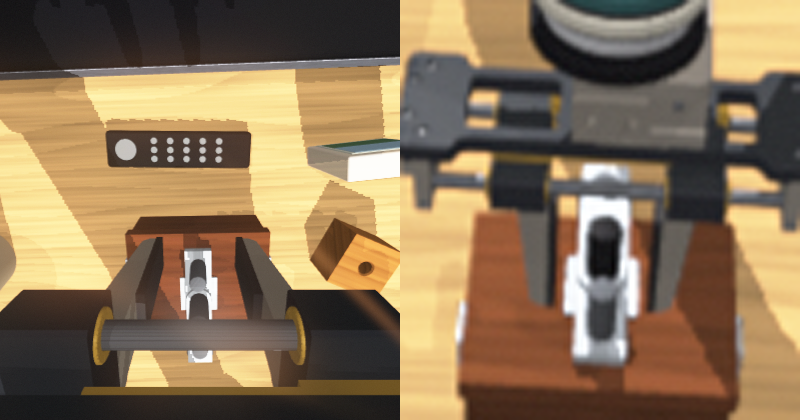

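The pin stands in the eyelet with its top at 0.131 m, as expected for a seated collar (85 + 46 mm). The fingers are clear of everything and the bystanders are in place. I'll hand it in.

```bash
python3 -c "
from bench import finish_job; print(finish_job())"
```

```text
the job is handed in; nothing more can be done
None
```

The coin box is locked and the job was handed in at about 13 s of the 67 s allowed; the hand-in reports no verdict.

**What I did:** I caged the knob between the fingers and swung the bar closed until it met its stop, with a push of about 13 N. I then took the black-gripped pin from the wooden block, leaving the blue and white look-alikes alone. I lowered it through the eyelet until the collar was down on the bar, released it and backed away.

**Last checks:**
- **Pin:** its top stood at about 131 mm, which is where it should be with the collar on the bar. The pin looked upright in both views, and I released it at (0.590, 0.081), on the measured eyelet.
- **Bar:** it measured about -0.7° in the world against a box yaw of about -2°, so roughly 0.02 rad from the stop; the limit is 0.07 rad.
- **Contact:** wrist force was near zero at the end, with the fingers clear of everything.
- **Bystanders:** those visible in the last view had not visibly moved. I did not measure any of them, and not all were in view.

No check failed. The bar and box angles differ by about a degree between measurements, which is camera noise.

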